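# Seat the proud headlamp insert and leave the depth gauge in the shut gap

### The arm

A 6-joint arm with a two-finger parallel gripper is mounted at the origin on the work surface. World frame = base frame: x ahead of the robot, y to its left, z up, the work surface at z = 0. Lengths are in m, angles in rad, forces in N, time in s.
With the tool pointing down it reaches from about 0.3 to 0.775 m from the base axis. Payload 14.6 kg.
Tool frame: the origin (TCP) lies midway between the tips of the shut fingers; the grasp point (between the pads) lies 19 mm behind it (tcp_to_grasp is the distance from the TCP to the grasp point, in m); z points along the fingers, y is the line along which they close (so a half turn about z gives the same grasp; the last joint's range is limited). The gripper opens to 94 mm and grips with 3 to 60 N. Pads are 16 mm wide; open, the fingers measure 119 mm over their backs; the gripper's body (75 mm by 177 mm) begins 78 mm behind the grasp point.
Start: joints at [-0.067, 0.3, 1.521, -0, 1.321, -0.067], TCP at [0.55, -0, 0.205] pointing down, gripper open.
Joint ranges: [-3.03, 3.03], [-0.79, 2.21], [0.23, 2.52], [-1.04, 4.18], [0, 3.07], [-2.55, 2.55]. Speed limits (rad/s): [2.22, 2.22, 2.57, 3.14, 3.14, 3.14].

### API

Orientations are given as [roll, pitch, yaw] about the fixed x, y, z axes, in that order (R = Rz(yaw) Ry(pitch) Rx(roll)).
In Python, from station import * gives the robot as it stands.
- The arm moves only by the tool send_rows, never from a script. Its argument "motion" is a list of rows, each a list of 3 entries, a list of its own where there are three numbers: the shift along the tool's x, y, z in units of 0.03 m (1.0 is 0.03 m), then the turn, a rotation vector about the tool's x, y, z in units of 0.12 rad (1.0 is 0.12 rad), then the opening, from -1 (shut) to 1 (fully open). In form: [[[x, y, z], [rx, ry, rz], grip], ...]. A call has 1 to 12 rows; each row shifts and turns the commanded pose from where the row before left it, along the tool's axes as they then stand; what a row does not reach is not made up. A row lasts 1/10 s, in which the tool goes at most 50 mm and 8.59 degrees, less where a joint would pass 70% of its speed; a pose out of reach is approached as far as the arm can. A call with a number of a shift or a turn outside -1 to 1 is refused whole. A call with a gripper value outside its range is refused whole. The fingers move at their own pace and stop on an object; "squeeze" is the grip in N (left out, the last holds). Time passes only in rows, so rows that do not move let the fingers close. It gives the time, the measured TCP pose, the force, the opening and the grip force at its end, in the units of the state.
- get_obs(): the state, without advancing time (a new reading comes with each control period).
- camera(name): name is "scene" or "side" or "wrist"; returns a dict with "pixels" (400x640x3 uint8, red, green, blue), "depth" (400x640 float32, m along the optical axis (not along the pixel's ray), 0 where there is no reading), "fx", "fy", "cx", "cy" (pixels), "rvec" (rotation vector, rad) and "tvec" (3), from world to camera coordinates, as OpenCV has them. Camera axes: x right, y down, z forward; pixel columns grow to the right and rows downward; lengths in m; the calibration is good to about 2 mm. A picture is of the moment at which its call begins.
- hand_in(): hands the job in; it is judged then, once.
The state is a dict: "time_s": time; "qpos": joint angles; "joint_vel": joint speeds; "tau": joint torques, N m; "ee_pos": TCP position; "eef_rot": TCP orientation; "force": force on the tool from outside, world axes, zero at the start; "moment": the same for the moment, N m; "grip_width": finger opening in m; "grip_force": force on a finger pad.
Only numpy, scipy, OpenCV 4.12 (cv2) and the standard library are available. Lean on these libraries where they do the work, as an engineer would, in place of code of your own. Each camera call takes 0.05 s, during which the arm holds its last target. There are 200 camera calls.

### The job

One of the two round headlamp inserts in the sloping nose of the brown car model stands proud: press it fully home like its neighbour, without bumping the aluminium measuring bridge that stands over the nose. Then take the flat depth gauge (steel blade under a crossbar, flat wooden grip) from its stand and put its blade into the open gap in the top of the bonnet until the crossbar rests on the surface, and leave it standing there. Leave everything else where it is.

Things in the scene. Friction and masses are not known exactly. Their poses are not given: they have to be found in the camera images.
- model: Brown nose of a scale car model, fixed, on a board 340 x 290 mm. Origin on the table under it, -x out of the nose, z up. Flat bonnet 110 mm above the table, x -50 to 135, y -125 to 125 mm; screen base behind x 125, 140 high. Nose panel slopes 35 degrees from x -50, z 110 down to x -152, z 38; normal (-sin 35, 0, cos 35). Lamp centres on it: x -100, y +70 and -70, z 75; either lamp on either side.
- bridge: Fixed aluminium measuring bridge over the nose, moving with the model and with the same origin and axes. A 20 x 20 mm beam along y at x = -70 mm, z = 185 to 205 mm, on two 20 mm posts at y = +175 and -175 mm; a 30 mm block and a thin pointer down to z = 135 mm at y = 0.
- insert_a (a joint): First aluminium headlamp insert, a disc 44 mm across, in the sloping nose panel of the model. It slides along the panel's normal against friction (about 5 N) and stays where it is left. Joint value in m: 0 = fully home, up to 0.014 = standing proud.
- insert_a_face (a point): Centre of the outer face of the first insert (moves with it); z axis = outward normal of the panel, 35 degrees from vertical. When home it lies 5 mm outside the nose panel.
- insert_b (a joint): Second aluminium headlamp insert, a disc 44 mm across, in the sloping nose panel of the model. It slides along the panel's normal against friction (about 5 N) and stays where it is left. Joint value in m: 0 = fully home, up to 0.014 = standing proud.
- insert_b_face (a point): Centre of the outer face of the second insert; same axes and heights as for the first.
- gap (a point): Middle of the mouth of the open gap, in the plane of the bonnet (110 mm above the table, model x = 55, y = 55 mm). The gap is 64 mm long (x), 9 mm wide (y) and 45 mm deep; x runs along the gap, z up.
- gauge: Depth gauge, loose, standing in one of the two stands. Origin at the centre of the crossbar's underside, z up when upright, x along the blade's width. Below the origin: steel blade 24 (x) x 5 (y) x 30 mm long. Above: steel crossbar 40 (x) x 24 (y) x 10 mm, then a flat wooden grip 26 (x) x 16 (y) mm from z = 10 to 65 mm. About 90 g. The same turned half round.
- stand_a: Dark wooden stand block 80 x 70 x 45 mm high, fixed, that holds the gauge: origin under its centre, slot 31 x 11 mm in its top, 36 mm deep. The gauge's crossbar rests on its top.
- stand_b: The equal stand that holds the scraper. Which stand is in which place varies.
- scraper: Bystander: scraper with a round wooden handle (up to 32 mm across, 75 mm high) standing in the other stand. Origin on the stand's top.
- tape: Bystander: roll of tape lying flat, 60 mm across, 18 mm high.
- steel_plate: Bystander: flat steel plate 110 x 60 x 5 mm.
- jar: Bystander: glass jar 60 mm across, 75 mm high.
- mug: Bystander: mug 76 mm across, 90 mm high.
- mallet: Bystander: small hammer lying on the table.
- sanding_block: Bystander: cork sanding block 70 x 120 x 30 mm.
Things that resemble listed ones, but are neither listed nor needed, are in the scene too. Leave any black, blue or turquoise look-alike of the gauge alone.

How it is judged:
By the outcome, as a careful person would: the job done as asked, in the order asked, and still so for the second after the job is handed in, with the robot touching nothing.
It also fails if it takes over 67 s, if anything falls off the work surface, if the arm or the gripper's body presses on something with over 40 N, if the wrist force passes 120 N, or if a joint passes its speed limit or range.

## Working session

There is one attempt and no reset: what is moved stays moved. The work goes in short steps, Python scripts to look and compute and a tool call to move; the robot and the scene stay as the last step left them, time stands still between calls to the robot, and variables do not carry over. Pictures are saved under pics/ and viewed, at most 10 in all, crops included, and the job is handed in when it is done.

Besides the shell and the picture viewer there is one more tool, called after ">>>" as name(argument=value, ...), one argument or row to a line, values as JSON. send_rows: Moves the arm, as the interface text tells. Its arguments: {"type":"object","properties":{"motion":{"type":"array"},"squeeze":{"type":"number"}},"required":["motion"]}

```bash
mkdir -p pics
cat > h.py <<'E'
from station import *
import numpy as np, cv2
from scipy.spatial.transform import Rotation as R
def snap(n):
    c=camera(n); np.savez(f'{n}.npz',**c); return c
def pts(c):
    v,u=np.mgrid[0:400,0:640]; d=c['depth']
    P=np.stack([(u-c['cx'])/c['fx']*d,(v-c['cy'])/c['fy']*d,d],-1)
    Rm=cv2.Rodrigues(np.array(c['rvec']))[0]
    W=(P-np.array(c['tvec']).ravel())@Rm
    W[d==0]=np.nan
    return W
def proj(c,p):
    return cv2.projectPoints(np.array(p,float).reshape(-1,3),np.array(c['rvec'],float),np.array(c['tvec'],float),np.array([[c['fx'],0,c['cx']],[0,c['fy'],c['cy']],[0,0,1]],float),None)[0].reshape(-1,2)
def save(c,f,box=None,s=1):
    im=c['pixels'][:,:,::-1]
    if box: im=im[box[1]:box[3],box[0]:box[2]]
    cv2.imwrite('pics/'+f,cv2.resize(im,None,fx=s,fy=s,interpolation=cv2.INTER_CUBIC))
E
python3 - <<'E'
from h import *
for n in ['scene','side']:
    c=snap(n); save(c,n+'1.png',s=1.25); print(n,-cv2.Rodrigues(np.array(c['rvec']))[0].T@np.array(c['tvec']).ravel(),c['fx'])
print(get_obs())
E
```

```text
scene [1.10046789 0.36287321 0.86299088] 363.7676676814719
side [0.3905111  1.02798658 0.78978608] 434.79981236280554
{'time_s': 0.1, 'qpos': array([-6.66055334e-02,  3.00413573e-01,  1.52150141e+00, -1.17072029e-05,
        1.32069432e+00, -6.65985727e-02]), 'joint_vel': array([ 1.11521286e-03, -2.72557606e-03, -2.24298909e-03,  8.89792593e-04,
        5.41920306e-04,  9.16210089e-05]), 'tau': array([ 1.84928511e-03, -5.32644153e+01, -3.53284299e+01,  7.10431044e-02,
        2.34944851e-02, -7.30603051e-05]), 'ee_pos': array([5.49772599e-01, 6.11520200e-06, 2.04951588e-01]), 'eef_rot': array([-3.14057751e+00, -5.63420191e-05,  1.57079224e+00]), 'force': array([ 0.61588517, -0.37551232,  0.35946687]), 'moment': array([0.01353567, 0.06640289, 0.07159666]), 'grip_force': 0.0, 'grip_width': 0.09399151930617863}
```

View pics/scene1.png

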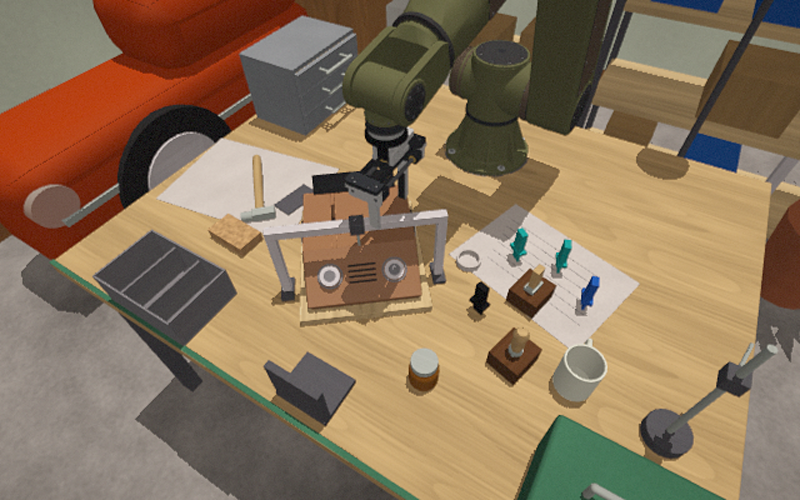

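View pics/side1.png

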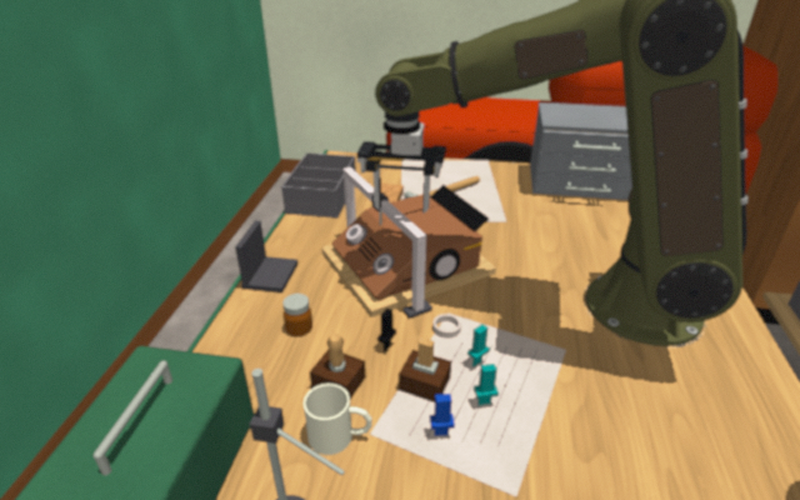

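The scene picture shows the nose pointing away from the robot, with lamps at (329,276) and (395,268). The gauge (flat grip) is in the stand at (530,288), and the round-handled scraper is in the stand at (515,350). Next I fit the poses from depth.

```bash
cat > fit.py <<'E'
from h import *
from scipy.optimize import least_squares
def ld(n): return dict(np.load(f'{n}.npz'))
def box(p,lo,hi):
    lo,hi=np.array(lo),np.array(hi); q=np.abs(p-(lo+hi)/2)-(hi-lo)/2
    return np.linalg.norm(np.maximum(q,0),axis=1)+np.minimum(q.max(1),0)
s,c_=np.sin(np.radians(35)),np.cos(np.radians(35))
def sdf(p):
    sl=(p[:,0]+.05)*-s+(p[:,2]-.11)*c_
    body=np.maximum(box(p,[-.152,-.125,0],[.125,.125,.11]),sl)
    beam=box(p,[-.08,-.185,.185],[-.06,.185,.205])
    p1=box(p,[-.08,.165,0],[-.06,.185,.205]);p2=box(p,[-.08,-.185,0],[-.06,-.165,.205])
    blk=box(p,[-.085,-.015,.18],[-.055,.015,.21])
    return np.abs(np.stack([body,beam,p1,p2,blk])).min(0)
def loc(W,t):
    p=W-[t[0],t[1],0]; c,s_=np.cos(t[2]),np.sin(t[2]); return p@np.array([[c,-s_,0],[s_,c,0],[0,0,1]])
if __name__=='__main__':
    A=[]
    for n in ['scene','side']:
        c=ld(n);W=pts(c)
        if n=='scene':
            for u,v in [(329,276),(395,268),(533,283),(515,350)]: print(W[int(v/1.25),int(u/1.25)].round(4))
            a,b=W[int(276/1.25),int(329/1.25)],W[int(268/1.25),int(395/1.25)]
        A.append(W.reshape(-1,3))
    m=(a+b)/2; d=b-a; yaw0=np.arctan2(-d[0],d[1]) # y axis along +-d
    W=np.concatenate(A);W=W[np.isfinite(W).all(1)]
    for yaw in (yaw0,yaw0+np.pi):
      if -np.cos(yaw)<0: continue
      t=np.array([m[0]+.1*np.cos(yaw),m[1]+.1*np.sin(yaw),yaw])
      for r in (.03,.02,.012,.008):
        p=loc(W,t); k=(p[:,2]>.03)&(p[:,2]<.215)&(np.abs(p[:,1])<.2)&(p[:,0]<.11)&(p[:,0]>-.17); Q=W[k]; Q=Q[sdf(loc(Q,t))<r]
        f=least_squares(lambda x:sdf(loc(Q,x)),t,loss='soft_l1',f_scale=.002,x_scale=[.01,.01,.05]); t=f.x
      print(t.round(4),len(Q),np.median(sdf(loc(Q,t))),f.cost)
    np.save('model.npy',t)
    for n in ['scene','side']:
        p=loc(pts(ld(n)).reshape(-1,3),t); p=p[np.isfinite(p).all(1)]
        for y in (.07,-.07):
            n_=np.array([-s,0,c_]); o=np.array([-.1,y,.075]); q=p-o; h=q@n_; r=np.linalg.norm(q-h[:,None]*n_,axis=1)
            k=(r<.014)&(h>-.01)&(h<.03); kp=(r>.028)&(r<.04)&(abs(h)<.01); print(n,y,k.sum(),np.percentile(h[k],[10,50,90]).round(4),np.median(h[kp]).round(4))
        k=(p[:,2]>.1)&(p[:,2]<.114)&(abs(p[:,1])<.11)&(p[:,0]>-.03)&(p[:,0]<.1); print('bonnet z',np.median(p[k,2]))
E
python3 fit.py
python3 - <<'E'
from h import *
from fit import ld
im=ld('scene')['pixels'][:,:,::-1]; im2=ld('side')['pixels'][:,:,::-1]
a=cv2.resize(im[150:250,220:380],(800,500),interpolation=3)[:300]; 
b=cv2.resize(im[200:320,350:510],(400,300),interpolation=3); c=cv2.resize(im2[240:360,230:390],(400,300),interpolation=3)
cv2.imwrite('pics/crop1.png',np.vstack([cv2.resize(im[130:250,230:390],(400,300),interpolation=3) if 0 else a,np.hstack([b,c])]))
E
```

```text
[ 0.6806 -0.0757  0.0888]
[0.5887 0.0339 0.0836]
[0.4729 0.3038 0.0776]
[0.6332 0.3297 0.0664]
[ 0.5519 -0.0857  3.8038] 14710 0.0010982404140876013 0.019291891561771607
scene 0.07 87 [0.0154 0.0174 0.0198] 0.0003
scene -0.07 82 [0.0031 0.0049 0.0073] -0.0002
bonnet z 0.10995452454722272
side 0.07 40 [0.0153 0.0172 0.0187] -0.0005
side -0.07 52 [0.0024 0.0043 0.0059] -0.0008
bonnet z 0.10988426671016893
```

View pics/crop1.png

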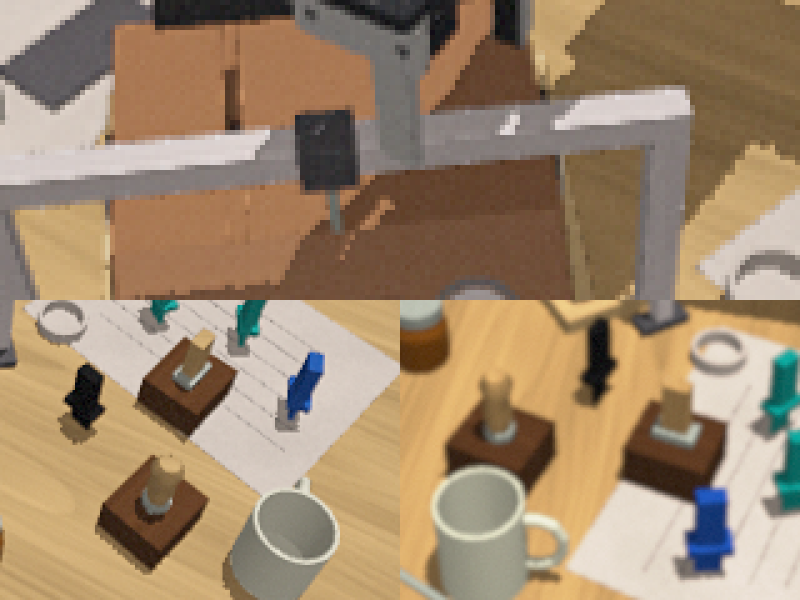

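Crop: the gap is the dark slot at (232,100), on the same side as the fitted one. The gauge is in its stand at (190,370), and the lamp at model y=+70 is about 12.5 mm proud. Now the gauge pose and a plan for the press.

```bash
cat > g.py <<'E'
from fit import *
def gsdf(p,z0=.045,stand=True):
    q=p-[0,0,z0]
    L=[box(q,[-.02,-.012,0],[.02,.012,.01]),box(q,[-.013,-.008,.01],[.013,.008,.065])]
    return np.abs(np.stack(L)).min(0)
def fitg(W,xy,z0=.045,yaws=np.arange(0,np.pi,np.pi/8)):
    best=None
    for y in yaws:
        t=np.array([*xy,y])
        for r in (.02,.008,.005):
            p=loc(W,t);Q=W[(p[:,2]>z0+.004)&(p[:,2]<z0+.075)&(np.hypot(p[:,0],p[:,1])<.04)];Q=Q[gsdf(loc(Q,t),z0)<r]
            if len(Q)<10:break
            f=least_squares(lambda x:gsdf(loc(Q,x),z0),t,loss='soft_l1',f_scale=.001,x_scale=[.01,.01,.1]);t=f.x
        else:
            p=loc(W,t);Q=W[(p[:,2]>z0+.004)&(p[:,2]<z0+.075)&(np.hypot(p[:,0],p[:,1])<.04)]
            c=np.minimum(gsdf(loc(Q,t),z0),.006).mean()
            if best is None or c<best[0]: best=(c,t,len(Q))
    return best
def move(o,p,Rt):
    Rc=R.from_euler('xyz',o['eef_rot'])
    return Rc.inv().apply(np.array(p)-o['ee_pos'])/.03,(Rc.inv()*Rt).as_rotvec()/.12
def down(yaw): # tool y at world angle yaw, pointing down
    y=np.array([np.cos(yaw),np.sin(yaw),0]);z=np.array([0,0,-1.]);return R.from_matrix(np.stack([np.cross(y,z),y,z],1))
E
python3 - <<'E'
from g import *
W=np.concatenate([pts(ld(n)).reshape(-1,3) for n in ['scene','side']]);W=W[np.isfinite(W).all(1)]
print('both',fitg(W,(.47,.305)))
for n in ['scene','side']:
    V=pts(ld(n)).reshape(-1,3);V=V[np.isfinite(V).all(1)];print(n,fitg(V,(.47,.305)))
k=(np.abs(W[:,2]-.045)<.003)&(np.hypot(W[:,0]-.47,W[:,1]-.305)<.07)
print(cv2.minAreaRect((W[k,:2]*1000).astype(np.float32)))
t=np.load('model.npy')
M=R.from_euler('z',t[2]);w=lambda p:M.apply(p)+[t[0],t[1],0]
n=np.array([-s,0,c_]);f=np.array([-.1,.07,.075])
z=M.apply(-n);y=M.apply([0,1,0]);Rt=R.from_matrix(np.stack([np.cross(y,z),y,z],1))
o=get_obs();print('y ang',np.degrees(np.arctan2(y[1],y[0])))
for h in (.06,.017,.005): print(h,w(f+h*n).round(4),*[a.round(2) for a in move(o,w(f+h*n),Rt)])
print('gap',w([.055,.055,.11]))
E
```

```text
both (np.float64(0.0008560684060647554), array([ 0.45767044,  0.30476934, -0.24672169]), 577)
scene (np.float64(0.0007602427124105823), array([ 0.45780267,  0.30536162, -0.22667455]), 211)
side (np.float64(0.0008572225505043536), array([ 0.45766348,  0.30457052, -0.25130659]), 366)
((458.2179870605469, 305.01153564453125), (73.37738800048828, 83.50614929199219), 76.91731262207031)
y ang -52.05760924434473
0.06 [ 0.7009 -0.0583  0.1241] [-1.94  5.04  2.69] [ 2.3  -4.73  7.33]
0.017 [ 0.6815 -0.0734  0.0889] [-2.45  4.39  3.86] [ 2.3  -4.73  7.33]
0.005 [ 0.676  -0.0777  0.0791] [-2.59  4.21  4.19] [ 2.3  -4.73  7.33]
gap [ 0.54230079 -0.16289993  0.11      ]
```

>>> send_rows(
  motion=[
    [[0,0,-1],[0,0,0],-1],
    [[0,0,-1],[0,0,0],-1],
    [[0,0,-1],[0,0,0],-1],
    [[0,0,0],[0,0,0.95],-1],
    [[0,0,0],[0,0,0.95],-1],
    [[0,0,0],[0,0,0.95],-1],
    [[0,0,0],[0,0,0.95],-1],
    [[0,0,0],[0,0,0.95],-1],
    [[0,0,0],[0,0,0.95],-1],
    [[0,0,0],[0,0,0.95],-1],
    [[0,0,0],[0,0,0.92],-1],
    [[0,0,0],[0,0,0],-1],
  ],
  squeeze=30,
)

```text
time_s: 1.3
ee_pos: [0.5499, 0.0, 0.2951]
eef_rot: [-3.141, 0.001, 0.661]
force: [0.8, 1.1, -0.3]
grip_width: 0.0018
grip_force: 0.0
```

>>> send_rows(
  motion=[
    [[0.55,0.92,0],[0,0,0],-1],
    [[0.55,0.92,0],[0,0,0],-1],
    [[0.55,0.92,0],[0,0,0],-1],
    [[0.55,0.92,0],[0,0,0],-1],
    [[0.55,0.92,0],[0,0,0],-1],
    [[0,0,0],[0,-0.85,0],-1],
    [[0,0,0],[0,-0.85,0],-1],
    [[0,0,0],[0,-0.85,0],-1],
    [[0,0,0],[0,-0.85,0],-1],
    [[0,0,0],[0,-0.85,0],-1],
    [[0,0,0],[0,-0.84,0],-1],
    [[0,0,0],[0,0,0],-1],
  ],
)

```text
time_s: 2.5
ee_pos: [0.6897, -0.0572, 0.2872]
eef_rot: [-3.138, 0.615, 0.671]
force: [0.2, 0.7, -0.1]
grip_width: 0.0008
grip_force: 0.0
```

```bash
cat > lamp.py <<'E'
from g import *
t=np.load('model.npy')
M=R.from_euler('z',t[2]);w=lambda p:M.apply(p)+[t[0],t[1],0]
n=np.array([-s,0,c_]);f=np.array([-.1,.07,.075])
z=M.apply(-n);y=M.apply([0,1,0]);Rt=R.from_matrix(np.stack([np.cross(y,z),y,z],1))
if __name__=='__main__':
    o=get_obs();print(o['time_s'],o['ee_pos'],o['qpos'].round(2),o['force'].round(2))
    for h in (.06,.022,.005): print(h,*[a.round(2) for a in move(o,w(f+h*n),Rt)])
E
python3 lamp.py
```

```text
2.5 [ 0.68966241 -0.05724985  0.28720111] [ 0.    1.06  0.24 -0.49  2.29  0.66] [ 0.15  0.67 -0.1 ]
0.06 [3.36 0.27 4.28] [0.01 0.03 0.06]
0.022 [3.36 0.27 5.55] [0.01 0.03 0.06]
0.005 [3.36 0.27 6.12] [0.01 0.03 0.06]
```

>>> send_rows(
  motion=[
    [[0.48,0.04,0.61],[0,0,0.06],-1],
    [[0.48,0.04,0.61],[0,0,0],-1],
    [[0.48,0.04,0.61],[0,0,0],-1],
    [[0.48,0.04,0.61],[0,0,0],-1],
    [[0.48,0.04,0.61],[0,0,0],-1],
    [[0.48,0.04,0.61],[0,0,0],-1],
    [[0.48,0.03,0.62],[0,0,0],-1],
    [[0,0,0],[0,0,0],-1],
    [[0,0,0],[0,0,0],-1],
  ],
)

```text
time_s: 3.4
ee_pos: [0.7033, -0.0603, 0.1306]
eef_rot: [3.132, 0.604, 0.653]
force: [-0.5, -0.1, 1.2]
grip_width: 0.0005
grip_force: 0.0
```

```bash
python3 lamp.py
python3 - <<'E'
from h import *
c=snap('scene');save(c,'s2.png',(220,110,380,250),4);
E
```

```text
3.4 [ 0.70332402 -0.06030443  0.13063903] [-0.    1.1   0.51 -0.4   1.99  0.83] [-0.51 -0.12  1.19]
0.06 [ 0.1  -0.1   0.19] [ 0.04 -0.06 -0.06]
0.022 [ 0.1  -0.11  1.46] [ 0.04 -0.06 -0.06]
0.005 [ 0.09 -0.11  2.02] [ 0.04 -0.06 -0.06]
```

View pics/s2.png

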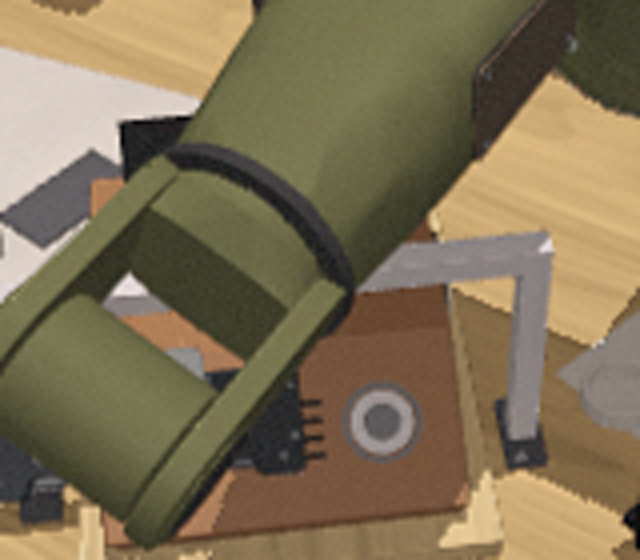

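The scene crop shows the hand over the proud lamp and the forearm passing above the bridge beam. Before descending I check the forearm's clearance to the beam.

Run:
```python
from lamp import *
for nm in ['scene','side']:
    c=snap(nm); W=pts(c).reshape(-1,3); p=loc(W,t); p=p[np.isfinite(p).all(1)]
    for a,b in [(-.25,-.2),(-.2,-.15),(-.15,-.1),(-.1,-.04),(-.04,.02),(.02,.1),(.1,.2)]:
        k=(p[:,0]>a)&(p[:,0]<b)&(abs(p[:,1])<.2)&(p[:,2]>.222)
        print(nm,a,b,k.sum(),np.percentile(p[k,2],[0,2,10]).round(3) if k.sum()>5 else '')
save(c,'side2.png',(250,60,450,260),3)
```

```text
scene -0.25 -0.2 3264 [0.222 0.23  0.24 ]
scene -0.2 -0.15 1972 [0.239 0.348 0.376]
scene -0.15 -0.1 1749 [0.347 0.363 0.39 ]
scene -0.1 -0.04 1914 [0.359 0.373 0.408]
scene -0.04 0.02 1135 [0.413 0.429 0.439]
scene 0.02 0.1 1058 [0.422 0.435 0.45 ]
scene 0.1 0.2 47 [0.472 0.473 0.474]
side -0.25 -0.2 1917 [0.222 0.23  0.244]
side -0.2 -0.15 1460 [0.222 0.231 0.257]
side -0.15 -0.1 1292 [0.333 0.342 0.359]
side -0.1 -0.04 1497 [0.342 0.352 0.369]
side -0.04 0.02 405 [0.354 0.432 0.443]
side 0.02 0.1 313 [0.451 0.456 0.46 ]
side 0.1 0.2 114 [0.425 0.439 0.453]
```

View pics/side2.png

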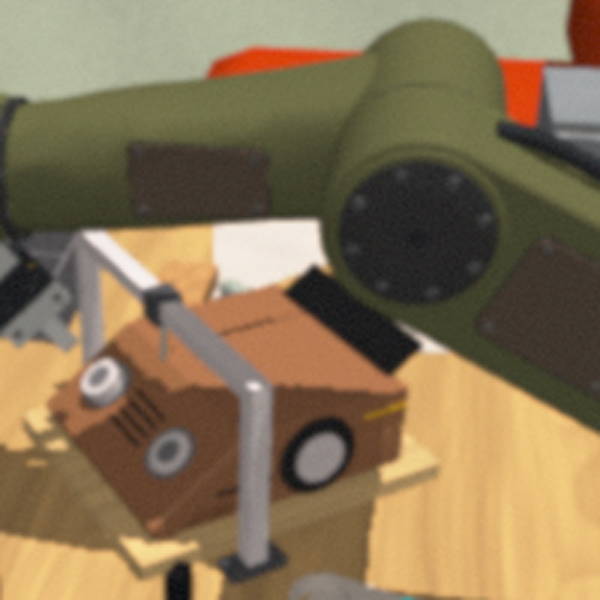

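The side crop shows the insert standing proud at (103,380), its neighbour flush at (170,452), and the forearm over 100 mm above the beam. Descending to press.

>>> send_rows(
  motion=[
    [[0.1,-0.11,0.4],[0.04,-0.06,-0.06],-1],
    [[0,0,0.4],[0,0,0],-1],
    [[0,0,0.3],[0,0,0],-1],
    [[0,0,0.2],[0,0,0],-1],
    [[0,0,0.15],[0,0,0],-1],
    [[0,0,0.1],[0,0,0],-1],
    [[0,0,0.1],[0,0,0],-1],
    [[0,0,0.1],[0,0,0],-1],
    [[0,0,0],[0,0,0],-1],
    [[0,0,0],[0,0,0],-1],
  ],
)

```text
time_s: 4.55
ee_pos: [0.679, -0.0746, 0.0843]
eef_rot: [-3.141, 0.614, 0.662]
force: [1.4, -0.0, 4.3]
grip_width: 0.0001
grip_force: 1.7
```

>>> send_rows(
  motion=[
    [[0,0,0.04],[0,0,0],-1],
    [[0,0,0.04],[0,0,0],-1],
    [[0,0,0.04],[0,0,0],-1],
    [[0,0,0.04],[0,0,0],-1],
    [[0,0,0.03],[0,0,0],-1],
    [[0,0,0],[0,0,0],-1],
  ],
)

```text
time_s: 5.15
ee_pos: [0.6762, -0.0768, 0.0792]
eef_rot: [-3.141, 0.615, 0.662]
force: [1.5, -1.8, 2.9]
grip_width: 0.0005
grip_force: 1.5
```

```bash
python3 lamp.py
```

```text
5.15 [ 0.67621555 -0.07676133  0.07923307] [-0.02  1.05  0.72 -0.39  1.85  0.87] [ 1.54 -1.75  2.86]
0.06 [-0.02  0.02 -1.82] [-0.01  0.03  0.  ]
0.022 [-0.02  0.02 -0.55] [-0.01  0.03  0.  ]
0.005 [-0.02  0.02  0.02] [-0.01  0.03  0.  ]
```

>>> send_rows(
  motion=[
    [[0,0,0.03],[0,0,0],-1],
    [[0,0,0],[0,0,0],-1],
  ],
)

```text
time_s: 5.35
ee_pos: [0.6759, -0.077, 0.0786]
eef_rot: [-3.141, 0.615, 0.662]
force: [2.5, -0.2, 3.2]
grip_width: 0.0002
grip_force: 1.7
```

>>> send_rows(
  motion=[
    [[0,0,0.02],[0,0,0],-1],
    [[0,0,0],[0,0,0],-1],
  ],
)

```text
time_s: 5.55
ee_pos: [0.6758, -0.0771, 0.0784]
eef_rot: [-3.142, 0.614, 0.662]
force: [3.0, 0.0, 6.0]
grip_width: 0.0004
grip_force: 2.8
```

>>> send_rows(
  motion=[
    [[0,0,0.03],[0,0,0],-1],
    [[0,0,0],[0,0,0],-1],
  ],
)

```text
time_s: 5.75
ee_pos: [0.6757, -0.0771, 0.0784]
eef_rot: [3.141, 0.613, 0.662]
force: [4.8, 3.0, 9.5]
grip_width: 0.0007
grip_force: 5.1
```

>>> send_rows(
  motion=[
    [[0,0,0.02],[0,0,0],-1],
    [[0,0,0],[0,0,0],-1],
  ],
)

```text
time_s: 5.95
ee_pos: [0.6757, -0.0771, 0.0784]
eef_rot: [3.14, 0.612, 0.662]
force: [6.7, 2.7, 11.9]
grip_width: 0.0005
grip_force: 6.7
```

>>> send_rows(
  motion=[
    [[0,0,0.03],[0,0,0],-1],
    [[0,0,0],[0,0,0],-1],
    [[0,0,-0.3],[0,0,0],-1],
    [[0,0,-0.5],[0,0,0],-1],
    [[0,0,-0.6],[0,0,0],-1],
    [[0,0,-0.6],[0,0,0],-1],
    [[-0.48,0,-0.61],[0,0,0],-1],
    [[-0.48,0,-0.61],[0,0,0],-1],
    [[-0.48,0,-0.61],[0,0,0],-1],
    [[-0.48,0,-0.61],[0,0,0],-1],
    [[-0.48,0,-0.61],[0,0,0],-1],
    [[-0.48,0,-0.61],[0,0,0],-1],
  ],
)

```text
time_s: 7.15
ee_pos: [0.6959, -0.061, 0.2651]
eef_rot: [-3.139, 0.615, 0.664]
force: [-0.0, 0.2, 0.4]
grip_width: 0.0002
grip_force: 0.0
```

>>> send_rows(
  motion=[
    [[-0.48,0,-0.61],[0,0,0],-1],
    [[0,0,0],[0,0.85,0],-0.2],
    [[0,0,0],[0,0.85,0],-0.2],
    [[0,0,0],[0,0.85,0],-0.2],
    [[0,0,0],[0,0.85,0],-0.2],
    [[0,0,0],[0,0.85,0],-0.2],
    [[0,0,0],[0,0.85,0],-0.2],
    [[0,0,0],[0,0,0],-0.2],
  ],
)

```text
time_s: 7.95
ee_pos: [0.6892, -0.0634, 0.2876]
eef_rot: [3.14, -0.002, 0.661]
force: [-0.8, -0.3, -0.5]
grip_width: 0.0377
grip_force: 0.0
```

Run:
```python
from lamp import *
for nm in ['scene','side']:
    p=loc(pts(snap(nm)).reshape(-1,3),t); p=p[np.isfinite(p).all(1)]
    for y in (.07,-.07):
        q=p-[-.1,y,.075];h=q@n;r=np.linalg.norm(q-h[:,None]*n,axis=1)
        k=(r<.014)&(h>-.01)&(h<.03);print(nm,y,k.sum(),np.median(h[k]) if k.any() else '')
o=get_obs();print(o['ee_pos'],o['qpos'].round(2),o['grip_width'],np.degrees(o['eef_rot']))
for yaw in (-.247-np.pi/2,-.247+np.pi/2): print(yaw,*[a.round(2) for a in move(o,[.4577,.3048,.28],down(yaw))])
```

```text
scene 0.07 86 0.005457207737470954
scene -0.07 83 0.005634249641909207
side 0.07 43 0.005290860765234186
side -0.07 56 0.004533195226023051
[ 0.68996938 -0.06237686  0.28673232] [-0.14  0.61  0.89 -0.    1.64  0.77] 0.037855733540214265 [179.94530737   0.19540286  37.97936792]
-1.8177963267948964 [  1.43 -14.41   0.21] [0.02 0.02 7.58]
1.3237963267948967 [  1.43 -14.41   0.21] [ -0.03   0.02 -18.6 ]
```

Both inserts now measure about 5 mm out, so the lamp is home. On to the gauge.

>>> send_rows(
  motion=[
    [[0.1,-0.96,0],[0,0,0],0],
    [[0.1,-0.96,0],[0,0,0],0],
    [[0.1,-0.96,0],[0,0,0],0],
    [[0.1,-0.96,0],[0,0,0],0],
    [[0.1,-0.96,0],[0,0,0],0],
    [[0.1,-0.96,0],[0,0,0],0],
    [[0.1,-0.96,0],[0,0,0],0],
    [[0.1,-0.96,0],[0,0,0],0],
    [[0.1,-0.96,0],[0,0,0],0],
    [[0.1,-0.96,0],[0,0,0],0],
    [[0.1,-0.96,0],[0,0,0],0],
    [[0.1,-0.96,0],[0,0,0],0],
  ],
)

```text
time_s: 9.25
ee_pos: [0.5055, 0.2339, 0.2856]
eef_rot: [3.14, 0.004, 0.665]
force: [0.6, -0.3, -0.3]
grip_width: 0.0472
grip_force: 0.0
```

>>> send_rows(
  motion=[
    [[0.1,-0.96,0],[0,0,0],0],
    [[0.1,-0.96,0],[0,0,0],0],
    [[0.05,-0.96,0],[0,0,0],0],
    [[0,0,0],[0,0,0.95],0],
    [[0,0,0],[0,0,0.95],0],
    [[0,0,0],[0,0,0.95],0],
    [[0,0,0],[0,0,0.95],0],
    [[0,0,0],[0,0,0.95],0],
    [[0,0,0],[0,0,0.95],0],
    [[0,0,0],[0,0,0.95],0],
    [[0,0,0],[0,0,0.93],0],
    [[0,0,0],[0,0,0],0],
  ],
)

```text
time_s: 10.45
ee_pos: [0.4588, 0.3056, 0.2854]
eef_rot: [3.137, 0.001, -0.247]
force: [-0.0, 0.3, 0.7]
grip_width: 0.0471
grip_force: 0.0
```

Run:
```python
from lamp import *
c=snap('wrist');V=pts(c).reshape(-1,3);V=V[np.isfinite(V).all(1)];b=fitg(V,(.4577,.3048));print(b)
o=get_obs();print(o['time_s'],o['ee_pos'],o['qpos'].round(2),o['grip_width'])
for z_ in (.13,.069): print(*[a.round(2) for a in move(o,[.4577,.3048,z_],down(-.247-np.pi/2))])
save(c,'w1.png',s=1)
```

```text
(np.float64(0.001060620976023642), array([ 0.45680029,  0.30550255, -0.25472602]), 743)
10.5 [0.45884125 0.30550573 0.28543274] [ 0.52  0.26  1.39 -0.    1.5   2.34] 0.04694999329745794
[-0.03  0.01  5.18] [0.03 0.   0.03]
[-0.03  0.01  7.21] [0.03 0.   0.03]
```

View pics/w1.png

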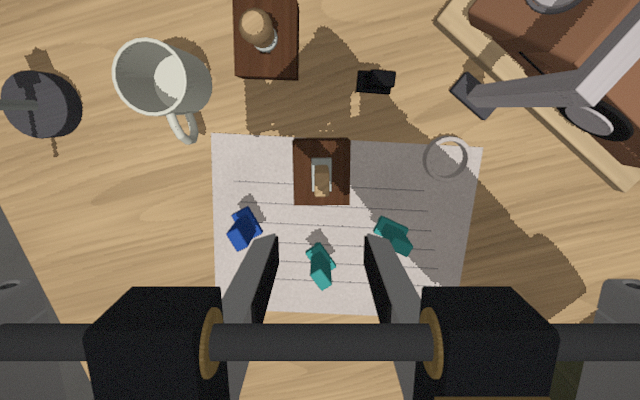

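Wrist picture: the gauge is at (321,175) in its dark stand with its crossbar along the image's vertical, so the fingers (closing left–right) straddle the 16 mm side. The look-alikes at (245,228), (320,265) and (393,235) are clear of the straight-down path.

>>> send_rows(
  motion=[
    [[-0.05,0.01,0.9],[0.03,0,0.03],0],
    [[0,0,0.9],[0,0,0],0],
    [[0,0,0.9],[0,0,0],0],
    [[0,0,0.9],[0,0,0],0],
    [[0,0,0.9],[0,0,0],0],
    [[0,0,0.9],[0,0,0],0],
    [[0,0,0.8],[0,0,0],0],
    [[0,0,0.6],[0,0,0],0],
    [[0,0,0.4],[0,0,0],0],
    [[0,0,0],[0,0,0],0],
    [[0,0,0],[0,0,0],0],
  ],
)

```text
time_s: 11.6
ee_pos: [0.4577, 0.3057, 0.0704]
eef_rot: [-3.139, -0.001, -0.249]
force: [0.2, 0.8, -0.1]
grip_width: 0.047
grip_force: 0.0
```

>>> send_rows(
  motion=[
    [[0,0,0],[0,0,0],-0.6],
    [[0,0,0],[0,0,0],-1],
    [[0,0,0],[0,0,0],-1],
    [[0,0,0],[0,0,0],-1],
    [[0,0,0],[0,0,0],-1],
    [[0,0,0],[0,0,0],-1],
  ],
  squeeze=25,
)

```text
time_s: 12.2
ee_pos: [0.4575, 0.3054, 0.07]
eef_rot: [-3.139, -0.0, -0.25]
force: [-0.5, 0.2, 1.5]
grip_width: 0.0161
grip_force: 25.0
```

Grip width is 16.1 mm, so the gauge is held. Lifting straight up.

>>> send_rows(
  motion=[
    [[0,0,-0.3],[0,0,0],-1],
    [[0,0,-0.6],[0,0,0],-1],
    [[0,0,-0.9],[0,0,0],-1],
    [[0,0,-1],[0,0,0],-1],
    [[0,0,-1],[0,0,0],-1],
    [[0,0,-1],[0,0,0],-1],
    [[0,0,-1],[0,0,0],-1],
    [[0,0,-1],[0,0,0],-1],
    [[0,0,-1],[0,0,0],-1],
    [[0,0,-0.4],[0,0,0],-1],
    [[0,0,0],[0,0,0],-1],
  ],
)

```text
time_s: 13.3
ee_pos: [0.4575, 0.3051, 0.3171]
eef_rot: [-3.138, -0.002, -0.25]
force: [-0.9, -0.2, -0.7]
grip_width: 0.0156
grip_force: 25.0
```

>>> send_rows(
  motion=[
    [[0,0,0],[0,0,-0.8],-1],
    [[0,0,0],[0,0,-0.8],-1],
    [[0,0,0],[0,0,-0.8],-1],
    [[0,0,0],[0,0,-0.8],-1],
    [[0,0,0],[0,0,-0.8],-1],
    [[0,0,0],[0,0,-0.8],-1],
    [[0,0,0],[0,0,-0.8],-1],
    [[0,0,0],[0,0,-0.8],-1],
    [[0,0,0],[0,0,-0.8],-1],
    [[0,0,0],[0,0,-0.38],-1],
    [[0,0,0],[0,0,0],-1],
  ],
)

```text
time_s: 14.4
ee_pos: [0.4569, 0.3048, 0.314]
eef_rot: [-3.14, 0.001, 0.66]
force: [-1.0, -0.4, -0.3]
grip_width: 0.0155
grip_force: 25.0
```

Run:
```python
from lamp import *
o=get_obs();print(o['time_s'],o['ee_pos'],o['qpos'].round(2),o['grip_width'])
print(*[a.round(2) for a in move(o,w([.055,.055,.315]),down(t[2]-3*np.pi/2))])
```

```text
14.4 [0.45692965 0.30476719 0.31401696] [0.52 0.24 1.35 0.   1.55 1.43] 0.015528794479780596
[-7.31 14.06 -0.05] [-0.01  0.01 -0.02]
```

>>> send_rows(
  motion=[
    [[-0.46,0.88,0],[0,0,0],-1],
    [[-0.46,0.88,0],[0,0,0],-1],
    [[-0.46,0.88,0],[0,0,0],-1],
    [[-0.46,0.88,0],[0,0,0],-1],
    [[-0.46,0.88,0],[0,0,0],-1],
    [[-0.46,0.88,0],[0,0,0],-1],
    [[-0.46,0.88,0],[0,0,0],-1],
    [[-0.46,0.88,0],[0,0,0],-1],
    [[-0.46,0.88,0],[0,0,0],-1],
    [[-0.46,0.88,0],[0,0,0],-1],
    [[-0.46,0.88,0],[0,0,0],-1],
    [[-0.46,0.88,0],[0,0,0],-1],
  ],
)

```text
time_s: 15.6
ee_pos: [0.5203, -0.0481, 0.314]
eef_rot: [-3.139, -0.001, 0.658]
force: [1.3, 0.1, -0.8]
grip_width: 0.016
grip_force: 25.0
```

>>> send_rows(
  motion=[
    [[-0.46,0.88,0],[0,0,0],-1],
    [[-0.46,0.88,0],[0,0,0],-1],
    [[-0.46,0.88,0],[0,0,0],-1],
    [[-0.43,0.86,0],[0,0,0],-1],
    [[0,0,0],[0,0,0],-1],
    [[0,0,0],[0,0,0],-1],
  ],
)

```text
time_s: 16.2
ee_pos: [0.5417, -0.1632, 0.3138]
eef_rot: [-3.139, -0.001, 0.658]
force: [-0.2, 0.5, -0.1]
grip_width: 0.0159
grip_force: 25.0
```

```bash
cat > gap.py <<'E'
from lamp import *
import sys
o=get_obs();print(o['time_s'],o['ee_pos'],o['force'].round(1),o['eef_rot'].round(3))
for z_ in (.18,.165,.135): print(*[a.round(2) for a in move(o,w([.055,.055,z_]),down(t[2]-3*np.pi/2))])
g=w([[.087,.0595,.11],[.087,.0505,.11],[.023,.0505,.11],[.023,.0595,.11]])
for nm in ['wrist','scene','side']:
    c=snap(nm);P=proj(c,g);print(nm,P.round(1).tolist());
    W=pts(c).reshape(-1,3);p=loc(W,t);k=(p[:,2]<.105)&(p[:,2]>.05)&(p[:,0]>-.02)&(p[:,0]<.115)&(abs(p[:,1])<.118);q=p[k]
    if len(q): print(nm,'gap pts',len(q),q[:,:2].min(0).round(4),q[:,:2].max(0).round(4),np.median(q,0).round(4))
E
python3 gap.py
python3 - <<'E'
from h import *
c=dict(np.load('wrist.npz'));save(c,'w2.png')
E
```

```text
16.2 [ 0.54169024 -0.1631619   0.31379524] [-0.2  0.5 -0.1] [-3.139e+00 -1.000e-03  6.580e-01]
[0.02 0.02 4.46] [-0.02 -0.01 -0.04]
[0.02 0.02 4.96] [-0.02 -0.01 -0.04]
[0.02 0.02 5.96] [-0.02 -0.01 -0.04]
wrist [[325.6, 204.1], [317.7, 204.1], [317.4, 148.0], [325.6, 148.0]]
wrist gap pts 431 [0.0288 0.0506] [0.0895 0.0593] [0.0611 0.0554 0.0676]
scene [[264.5, 163.4], [267.5, 163.1], [268.2, 178.5], [265.1, 178.8]]
scene gap pts 35 [0.0407 0.0127] [0.0919 0.0605] [0.0859 0.0586 0.0925]
side [[339.0, 165.7], [340.5, 166.9], [322.9, 171.7], [321.5, 170.5]]
side gap pts 6 [0.0384 0.0584] [0.0902 0.0645] [0.0692 0.0622 0.1033]
```

View pics/w2.png

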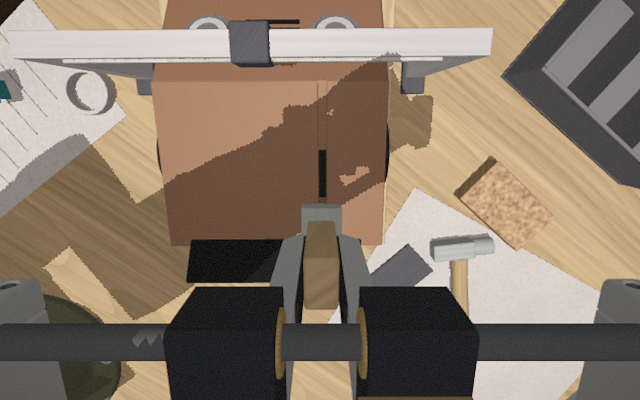

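Wrist picture: the gap is the dark slot at u 319–326, v 150–197, and the gauge's crossbar is at (321,212) in line with it. Both are seen by one camera, so I measure one against the other.

Run:
```python
from lamp import *
c=ld('wrist');W=pts(c);p=loc(W.reshape(-1,3),t).reshape(400,640,3);d=c['pixels'].astype(int).sum(2)
tz=get_obs()['ee_pos'][2]
m=(p[...,2]>tz-.022)&(p[...,2]<tz-.011)&(abs(p[...,1]-.055)<.03)&(abs(p[...,0]-.055)<.03)
q=p[m];print('bar',len(q),q.min(0).round(4),q.max(0).round(4),np.median(q,0).round(4))
# gap edges by rays on z=.11 plane, dark pixels
Rm=cv2.Rodrigues(c['rvec'])[0];C=-Rm.T@c['tvec'].ravel()
def ray(u,v,z0):
    r=Rm.T@np.array([(u-c['cx'])/c['fx'],(v-c['cy'])/c['fy'],1]);return loc((C+r*(z0-C[2])/r[2])[None],t)[0].round(4)
for v in (155,165,175,185):
    row=d[v,310:336];print(v,row.tolist())
for v in (207,212,217): print(v,d[v,292:352].tolist())
print([ray(u,172,.11) for u in (318.5,326.5)],[ray(322,v,.11) for v in (150,197.5)],C,ray(302,212,tz-.015),ray(341,212,tz-.015))
```

```text
bar 819 [0.0362 0.0426 0.2929] [0.054  0.0663 0.3038] [0.0408 0.0543 0.3001]
155 [251, 245, 252, 257, 246, 256, 250, 244, 156, 84, 78, 62, 47, 56, 63, 81, 189, 245, 245, 262, 265, 256, 253, 254, 254, 249]
165 [262, 249, 245, 258, 260, 260, 262, 254, 178, 79, 74, 70, 60, 56, 82, 95, 180, 245, 252, 254, 261, 251, 246, 256, 260, 244]
175 [241, 258, 254, 246, 249, 255, 261, 247, 187, 118, 57, 63, 66, 58, 73, 64, 196, 244, 265, 246, 245, 249, 257, 254, 253, 246]
185 [251, 248, 260, 250, 244, 243, 244, 261, 196, 98, 69, 92, 27, 75, 49, 96, 180, 235, 252, 237, 258, 259, 259, 248, 257, 258]
207 [256, 253, 252, 239, 242, 246, 253, 241, 247, 281, 313, 301, 300, 296, 309, 302, 302, 305, 294, 298, 299, 289, 294, 291, 280, 286, 298, 298, 297, 298, 296, 307, 293, 301, 292, 292, 284, 290, 283, 289, 283, 294, 296, 288, 295, 295, 300, 298, 279, 383, 421, 434, 434, 424, 433, 428, 429, 428, 419, 430]
212 [244, 234, 243, 252, 246, 229, 246, 245, 252, 319, 353, 356, 369, 367, 366, 356, 363, 361, 352, 360, 360, 362, 355, 356, 348, 349, 356, 356, 357, 363, 366, 362, 361, 360, 361, 365, 363, 358, 360, 349, 365, 356, 352, 349, 354, 353, 355, 366, 355, 350, 405, 432, 427, 424, 425, 426, 425, 418, 425, 428]
217 [229, 243, 243, 247, 248, 244, 239, 230, 238, 318, 359, 355, 357, 359, 360, 352, 358, 363, 363, 361, 359, 356, 352, 348, 355, 349, 355, 358, 359, 359, 363, 359, 370, 357, 361, 358, 355, 352, 354, 352, 354, 360, 355, 358, 351, 353, 355, 365, 352, 359, 413, 425, 424, 424, 426, 421, 417, 424, 422, 417]
[array([0.0497, 0.0516, 0.11  ]), array([0.0497, 0.0605, 0.11  ])] [array([0.0252, 0.0556, 0.11  ]), array([0.0792, 0.0554, 0.11  ])] [ 0.60089947 -0.11793544  0.49457072] [0.0395 0.0438 0.2998] [0.0396 0.0666 0.2998]
```

Bar centre is at y=55.0 and gap centre at y=55.4 mm, so they are aligned within 0.5 mm. Descending.

>>> send_rows(
  motion=[
    [[0,0.02,0.8],[-0.02,-0.01,-0.04],-1],
    [[0,0,0.9],[0,0,0],-1],
    [[0,0,0.9],[0,0,0],-1],
    [[0,0,0.9],[0,0,0],-1],
    [[0,0,0.6],[0,0,0],-1],
    [[0,0,0.35],[0,0,0],-1],
    [[0,0,0],[0,0,0],-1],
    [[0,0,0],[0,0,0],-1],
  ],
)

```text
time_s: 17.15
ee_pos: [0.5428, -0.1635, 0.1824]
eef_rot: [3.139, -0.001, 0.665]
force: [0.8, 0.3, -0.9]
grip_width: 0.0154
grip_force: 25.0
```

>>> send_rows(
  motion=[
    [[0,0,0.15],[0,0,0],-1],
    [[0,0,0.15],[0,0,0],-1],
    [[0,0,0.15],[0,0,0],-1],
    [[0,0,0.15],[0,0,0],-1],
    [[0,0,0],[0,0,0],-1],
  ],
)

```text
time_s: 17.65
ee_pos: [0.5422, -0.1636, 0.1627]
eef_rot: [3.141, -0.0, 0.664]
force: [-0.2, -0.0, -1.3]
grip_width: 0.0161
grip_force: 25.0
```

>>> send_rows(
  motion=[
    [[0,0,0.1],[0,0,0],-1],
    [[0,0,0.1],[0,0,0],-1],
    [[0,0,0],[0,0,0],-1],
  ],
)

```text
time_s: 17.95
ee_pos: [0.5423, -0.1636, 0.157]
eef_rot: [3.141, -0.0, 0.664]
force: [0.3, 0.4, -0.5]
grip_width: 0.0153
grip_force: 25.0
```

>>> send_rows(
  motion=[
    [[0,0,0.15],[0,0,0],-1],
    [[0,0,0.15],[0,0,0],-1],
    [[0,0,0.15],[0,0,0],-1],
    [[0,0,0.1],[0,0,0],-1],
    [[0,0,0.05],[0,0,0],-1],
    [[0,0,0],[0,0,0],-1],
    [[0,0,0],[0,0,0],-1],
  ],
)

```text
time_s: 18.65
ee_pos: [0.5426, -0.1637, 0.1396]
eef_rot: [3.14, -0.001, 0.664]
force: [-0.2, 0.6, -1.5]
grip_width: 0.0158
grip_force: 25.0
```

Blade is in the gap with no contact force. Now the last few mm.

>>> send_rows(
  motion=[
    [[0,0,0.05],[0,0,0],-1],
    [[0,0,0.05],[0,0,0],-1],
    [[0,0,0.03],[0,0,0],-1],
    [[0,0,0],[0,0,0],-1],
  ],
)

```text
time_s: 19.05
ee_pos: [0.5425, -0.1637, 0.1354]
eef_rot: [3.141, -0.0, 0.664]
force: [-0.1, 0.0, -0.9]
grip_width: 0.016
grip_force: 25.0
```

>>> send_rows(
  motion=[
    [[0,0,0.02],[0,0,0],-1],
    [[0,0,0],[0,0,0],-1],
  ],
)

```text
time_s: 19.25
ee_pos: [0.5426, -0.1637, 0.1351]
eef_rot: [3.14, -0.001, 0.664]
force: [0.8, -0.0, -0.2]
grip_width: 0.0158
grip_force: 25.0
```

>>> send_rows(
  motion=[
    [[0,0,0.03],[0,0,0],-1],
    [[0,0,0.02],[0,0,0],-1],
    [[0,0,0],[0,0,0],-1],
  ],
)

```text
time_s: 19.55
ee_pos: [0.5427, -0.1637, 0.135]
eef_rot: [3.139, -0.001, 0.664]
force: [-6.2, 0.4, 14.4]
grip_width: 0.0161
grip_force: 25.0
```

>>> send_rows(
  motion=[
    [[0,0,0.02],[0,0,0],-1],
    [[0,0,0],[0,0,0],-1],
  ],
)

```text
time_s: 19.75
ee_pos: [0.5427, -0.1637, 0.135]
eef_rot: [3.139, -0.001, 0.664]
force: [-8.5, 4.3, 20.3]
grip_width: 0.0162
grip_force: 25.0
```

The crossbar is seated. Relaxing the load, then opening and lifting.

>>> send_rows(
  motion=[
    [[0,0,-0.04],[0,0,0],-1],
    [[0,0,-0.02],[0,0,0],-1],
    [[0,0,0],[0,0,0],-0.5],
    [[0,0,0],[0,0,0],-0.2],
    [[0,0,0],[0,0,0],-0.1],
    [[0,0,0],[0,0,0],-0.1],
    [[0,0,-0.3],[0,0,0],-0.1],
    [[0,0,-0.7],[0,0,0],-0.1],
    [[0,0,-0.9],[0,0,0],-0.1],
    [[0,0,-0.9],[0,0,0],-0.1],
    [[0,0,-0.9],[0,0,0],-0.1],
    [[0,0,-0.9],[0,0,0],-0.1],
  ],
)

```text
time_s: 20.95
ee_pos: [0.5422, -0.1635, 0.2746]
eef_rot: [3.14, -0.001, 0.664]
force: [-0.2, -0.1, -0.2]
grip_width: 0.042
grip_force: 0.0
```

>>> send_rows(
  motion=[
    [[0,0,-0.9],[0,0,0],-0.1],
    [[0,0,0],[0,0,0],-0.1],
    [[0,0,0],[0,0,0],-0.1],
  ],
)

```text
time_s: 21.25
ee_pos: [0.5423, -0.1635, 0.3]
eef_rot: [3.14, -0.001, 0.664]
force: [-0.3, -0.7, -0.7]
grip_width: 0.0422
grip_force: 0.0
```

Run:
```python
from lamp import *
c=snap('wrist');V=pts(c).reshape(-1,3);V=V[np.isfinite(V).all(1)]
b=fitg(V,w([.055,.055,.11])[:2],.11);print(b,loc(np.array([[b[1][0],b[1][1],.11]]),t),np.degrees((b[1][2]-t[2])%np.pi))
p=loc(V,t);k=(p[:,2]>.15)&(p[:,2]<.19)&(np.hypot(p[:,0]-.055,p[:,1]-.055)<.03);print('top z',np.percentile(p[k,2],[50,95]))
save(c,'w3.png',(160,20,480,240),1.5);o=get_obs();print(o['ee_pos'],o['force'].round(1))
```

```text
(np.float64(0.0010525489148850776), array([ 0.54185615, -0.16404269,  0.65936187]), 973) [[0.05605331 0.05562782 0.11      ]] 179.83626182964537
top z [0.17609641 0.17741606]
[ 0.54207855 -0.16346726  0.29904471] [0.2 0.8 0. ]
```

View pics/w3.png

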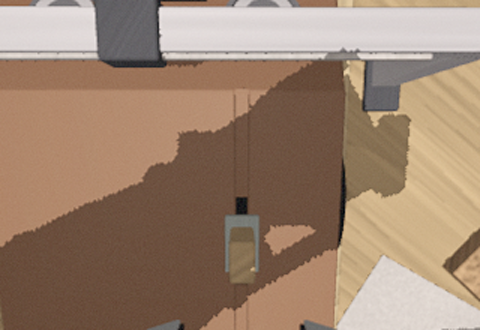

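The wrist crop shows the gauge standing upright in the gap at (241,245). Its top is at z ≈ 0.176 m (0.175 expected), so it is seated, and the gripper is clear of it.

```bash
python3 -c "
from station import *
print(hand_in())"
```

```text
the job is handed in; nothing more can be done
None
```

The job is handed in: the proud headlamp insert now sits level with its neighbour, the bridge was not bumped, and the gauge stands in the bonnet gap with its crossbar resting on the surface. The arm used about 21 of the 67 s.

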